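# Release the slicer's blade cassette and stop it with a finger

## Robot

A 7-joint arm with a two-finger parallel gripper is mounted at the origin on a cart in front of the work surface, level with it; the furniture and walls round the work are solid. World frame = base frame: x ahead of the robot, y to its left, z up, the work surface at z = 0. Lengths are in m, angles in rad, forces in N, time in s.
With the tool pointing down it reaches from about 0.4 to 0.85 m from the base axis. Payload 10.4 kg.
Tool frame: the origin (TCP) lies midway between the tips of the shut fingers; the grasp point (between the pads) lies 19 mm behind it; z points along the fingers, x is the direction in which the jaws open and shut, and the axes are right-handed (so a half turn about z gives the same grasp; the last joint's range is limited). The gripper opens to 85 mm and grips with 20 to 120 N. Pads are 22 mm wide; open, the fingers measure 114 mm over their backs; the gripper's body (76 mm by 85 mm) begins 54 mm behind the grasp point. The pads swing forward as they close: fully open they stand 13 mm farther back than shut.
Start: joints at [1.282, 0.332, -0.065, 1.46, 0.022, 1.35, -0.088], TCP at [0.164, -0.603, 0.231] pointing down, gripper open.
Joint ranges: [-2.6, 2.6], [-0.5, 2.12], [-1.47, 1.34], [0.16, 2.42], [-1.27, 4.41], [0.06, 2.06], [-2.6, 2.6]. Speed limits (rad/s): [2.22, 2.22, 2.79, 2.79, 3.14, 3.14, 3.14].

## Interface

Orientations are given as a unit quaternion [x, y, z, w].
In Python, from workcell import manip, cams gives the robot as it stands.
- The arm moves only by the tool move_arm, never from a script. Its argument "moves" is a list of rows, each a list of 7 numbers: the turn, a rotation vector about the tool's x, y, z in degrees, then the shift along the tool's x, y, z in m, then the finger opening in m, from 0 to 0.0854. A call has 1 to 10 rows; each row is the pose to reach, as a shift and turn from the pose commanded when the call began, along the tool's axes at that moment; what a row does not reach only later rows make up. A row lasts 1/10 s, in which the tool goes at most 50 mm and 8.59 degrees, less where a joint would pass 70% of its speed; a pose out of reach is approached as far as the arm can. A call with a gripper value outside its range is refused whole. The fingers move at their own pace and stop on an object; "grip_force" is the grip in N (left out, the last holds). Time passes only in rows, so rows that repeat a pose let the fingers close. It gives the time, the measured TCP pose, the force and the opening at its end, in the units of the state.
- manip.get_obs(): the state, without advancing time (a new reading comes with each control period).
- cams.camera(name): name is "side" or "top" or "wrist"; returns the picture (480x640x3 uint8, red, green, blue); there is no depth.
- cams.camera_params(name): a dict with "fx", "fy", "cx", "cy" (pixels), "xyz" and "rotation" of the camera in the world. Camera axes: x right, y up, looking along -z (the intrinsics and any distortion apply to the point x, -y, -z); pixel columns grow to the right and rows downward; lengths in m; the calibration is good to about 2 mm. The wrist camera is an equidistant fisheye: a pixel r from the principal point sees the ray r / f radians off the axis. A picture is of the moment at which its call begins: read the wrist's pose just before it. camera_params takes no time and is no camera call; for the wrist camera it gives the pose at the moment of the call.
- manip.hand_in(): hands the job in, once; it reports no verdict.
The state is a dict: "clock": time; "joint_pos": joint angles; "joint_velocities": joint speeds; "tau": joint torques, N m; "position": TCP position; "ee_rot": TCP orientation; "ft_force": force on the tool from outside, world axes, zero at the start; "torque": the same for the moment, N m; "grip_width": opening from 0.0 (shut) to 1.0 (fully open).
Only numpy, scipy, OpenCV 4.12 (cv2) and the standard library are available. Lean on these libraries where they do the work, as an engineer would, in place of code of your own. Each camera call takes 0.05 s, during which the arm holds its last target. There are 200 camera calls.

## Task

The blade cassette of the vegetable slicer has to come out for washing: press down the release key on the side of the slicer and, with the other finger already waiting in the channel a finger's breadth below the cassette, stop the cassette as it springs out, before it slides away down the channel. Only press and block with the fingers: do not grasp, lift or carry the cassette, and leave the things around the slicer alone. Finish while still holding the cassette stopped with the finger, just out of its seat.

Things in the scene. Friction and masses are not known exactly. Their poses are not given: they have to be found in the camera images.
- slicer: vegetable slicer (mandoline), fixed on the table: a sloping steel channel between white rails, 325 mm long, 124 mm wide. Origin on the table under the channel's middle; z up, x level along the channel to its high end, y to its left seen from the low end. The channel slopes down towards -x at 20 deg (0.349 rad). The round thickness knob on its left rail takes no part
- channel_mid (a point): point on the channel floor's middle line, 50 mm downhill of the cassette's foot (slicer frame x -113, y 0, z 34 mm). The smooth floor is 100 mm wide and ends open 50 mm further downhill; it is 75 mm above the table at slicer x = 0, 36 mm at x = -106 mm. Beside the cassette the rails rise 27 mm above the floor; downhill of it only 5 mm. Axes parallel to the slicer's
- cassette: loose black blade cassette with a V of two steel blades on top, 100 mm along the channel, 96 wide, 24 thick, about 0.16 kg, lying in the channel. Origin at its centre, axes parallel to the slicer's. A cocked ejector behind it pushes downhill with 3.3 N falling to 1.9 N over 24 mm; a latch tooth holds it. Once released it is out in 0.1 s and slides off unless blocked; past 40 mm it is lost
- cassette_front (a point): middle of the cassette's flat ribbed front (downhill) face, 12 mm above the channel floor. The face is 96 mm wide, 24 mm high and leans 20 deg downhill: its top edge is 4 mm further downhill and 11 mm higher than this point. Axes parallel to the slicer's
- key_top (a point): middle of the level top of the release key: black ribbed cap, 26 mm along slicer x, 24 mm along y, in a white housing outside the right rail (slicer frame x -106, y -77, z 55.5 mm at rest; 36 mm downhill of cassette_front). Pushed straight down; fully down its top is 48.5 mm above the table, 12 mm above the channel floor beside it, so a finger in the channel at that x and height bars the cassette
- release_key (a joint): travel of the release key in m: 0 at rest, 0.007 fully down. Its spring takes 2.5 N to start and 5 N fully down; the latch lets the cassette go at about 0.0045. Let go, it springs up until its tooth meets the cassette
- tin: a food tin, 75 mm across and 58 mm high, standing to the left of the slicer; origin at the middle of its underside; to be left alone
- spice_jar: a spice jar, 45 mm across and 106 mm high, standing to the left of the slicer; origin at the middle of its underside; to be left alone
- grater: a box grater, 73 x 112 x 235 mm, standing to the right of the slicer; origin at the middle of its underside; to be left alone
- spoon: a spoon, 190 mm long, lying to the right of the slicer; origin at its middle, on the table; to be left alone
There are look-alikes about, which are no part of the job. What is shaped like the cassette but blue is not meant.

How it is judged:
On the way:
1. the release key is pressed down (value of joint release_key above 0.004 m), for 0.02 s.
At the end, for the whole second after the job is handed in: The cassette has come 5 to 40 mm out of its seat, lies flat in the channel (within 0.1 rad) at rest (below 10 mm/s), and a finger is still holding it there with more than 0.1 N (distance of cassette_front from where it was at the start of the episode between 0.005 and 0.04 m and linear speed of cassette below 0.01 m/s and contact force between the fingers and cassette above 0.1 N and angle between cassette's own z axis and vertical below 0.1 rad); the arm keeps its last pose, push and grip.
It fails at once if the cassette slides away: more than 40 mm from its seat (distance of cassette_front from where it was at the start of the episode above 0.04 m).
It fails at once if the cassette is lifted or tipped up (z of cassette in the frame of slicer above 0.088 m or angle between cassette's own z axis and vertical above 0.15 rad).
It fails at once if the tin, spice jar, grater or spoon is pushed aside (more than 20 mm) or knocked over (distance of any of tin, spice_jar, grater, spoon from where it was at the start of the episode above 0.02 m or angle between any of tin, spice_jar, grater's own z axis and vertical above 0.3 rad).
It also fails if it takes over 32 s, if anything falls off the work surface, if the arm or the gripper's body presses on something with over 40 N, if the wrist force passes 120 N, or if a joint passes its speed limit or range.

## Working session

There is one attempt and no reset: what is moved stays moved. The work goes in short steps, Python scripts to look and compute and a tool call to move; the robot and the scene stay as the last step left them, time stands still between calls to the robot, and variables do not carry over. Pictures are saved under pics/ and viewed, about 8 in all and at most 12, crops included, and the job is handed in when it is done.

Besides the shell and the picture viewer there is one more tool, called after "Call:" by a JSON object that holds its "fn" and its "kwargs", one argument or row to a line. move_arm: Moves the arm, as the interface text tells. Its arguments: {"type":"object","properties":{"moves":{"type":"array","items":{"type":"array","items":{"type":"number"}}},"grip_force":{"type":"number"}},"required":["moves"]}

```bash
ls; mkdir -p pics; python3 - <<'E'
from workcell import manip,cams
import cv2
for n in ("side","top","wrist"):
    p=cams.camera_params(n); print(n,p)
    im=cams.camera(n); cv2.imwrite(f"pics/{n}0.png",im[:,:,::-1])
print(manip.get_obs())
E
```

```text
pics
side {'fx': 453.642848830188, 'fy': 453.642848830188, 'cx': 320.58373894843953, 'cy': 246.69377189425143, 'xyz': array([ 0.34299596, -0.80767656,  0.7475613 ]), 'rotation': array([ 0.40550973, -0.06876635, -0.12951591,  0.902252  ])}
top {'fx': 448.8049828008726, 'fy': 448.8049828008726, 'cx': 324.7109152649025, 'cy': 242.6167289723781, 'xyz': array([ 0.35864495, -0.09097344,  1.00239835]), 'rotation': array([-0.0793204 ,  0.09016683,  0.72536169, -0.67781165])}
wrist {'fx': 371.64829954431775, 'fy': 371.64829954431775, 'cx': 319.0640605797866, 'cy': 237.36039655200278, 'xyz': array([ 0.23906829, -0.5825533 ,  0.37362851]), 'rotation': array([-0.12174404,  0.09412417, -0.60028618,  0.78484108])}
{'clock': 0.15, 'joint_pos': array([ 1.28240629,  0.33272015, -0.06472582,  1.46073172,  0.02157774,
        1.34989553, -0.08849708]), 'joint_velocities': array([-0.00081153, -0.00149991,  0.00070428, -0.0037499 , -0.00082851,
        0.00198791, -0.00112817]), 'tau': array([ 1.36233222e-03, -6.25823665e+01,  4.96540382e-02, -3.91849136e+01,
        1.62242580e-02,  7.54765410e-03,  2.15625056e-05]), 'position': array([ 0.16411959, -0.60277978,  0.23071081]), 'ee_rot': array([ 7.94578164e-01, -6.07161643e-01, -4.25896131e-04, -3.16085040e-04]), 'ft_force': array([ 0.04389326, -0.64003261, -0.11717717]), 'torque': array([ 0.03703939,  0.03368366, -0.00971225]), 'grip_width': 1.0013463837358874}
```

View pics/top0.png

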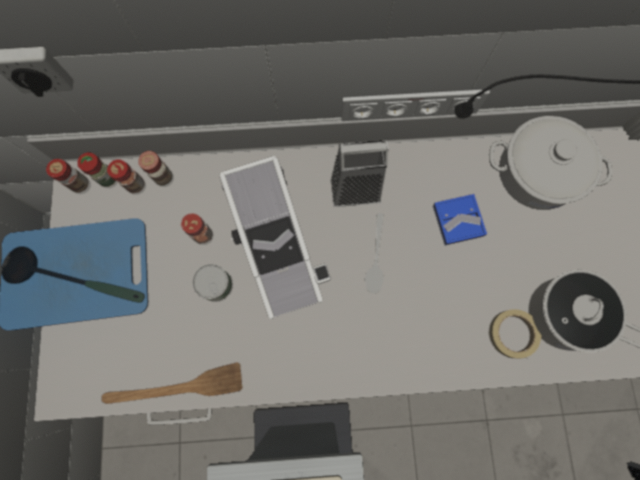

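View pics/side0.png

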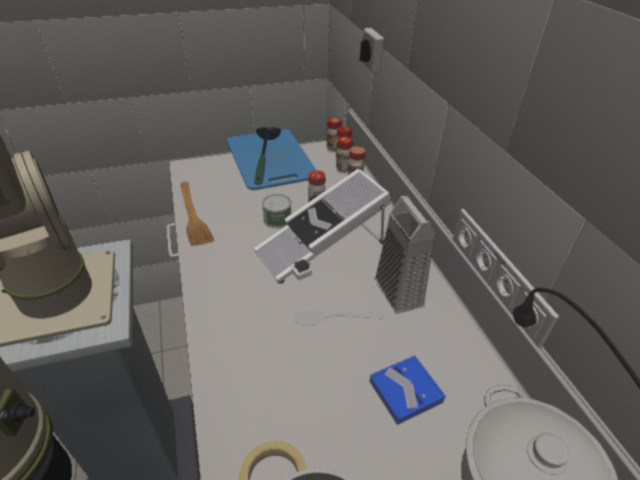

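The top view shows the slicer from (250,165) at its high end to (297,312) at its low end, with the key at (322,272). Next I'll zoom in on both views.

```bash
python3 - <<'E'
import cv2,numpy as np
a=cv2.imread("pics/top0.png")[150:325,205:345]; b=cv2.imread("pics/side0.png")[165:290,245:400]
a=cv2.resize(a,None,fx=3.4,fy=3.4,interpolation=cv2.INTER_CUBIC); b=cv2.resize(b,None,fx=2,fy=2,interpolation=cv2.INTER_CUBIC)
c=np.zeros((600,800,3),np.uint8); c[:a.shape[0],:a.shape[1]]=a; c[:b.shape[0],480:480+b.shape[1]]=b
cv2.imwrite("pics/crop1.png",c)
for n,(r0,r1,c0,c1) in {"top":(150,325,225,345),"side":(165,290,245,400)}.items():
    im=cv2.imread(f"pics/{n}0.png"); g=im.max(2)[r0:r1,c0:c1]
    m=(g<70).astype(np.uint8)
    k,l,s,ce=cv2.connectedComponentsWithStats(m)
    for i in range(1,k):
        if s[i,4]>25: print(n,s[i]+np.array([c0,r0,0,0,0]),ce[i]+[c0,r0])
E
```

```text
top [332 152  13  53 433] [338.41339492 182.25635104]
top [246 217  48  31 644] [268.97826087 230.08540373]
top [232 231   9  13  66] [235.74242424 236.89393939]
top [252 236  51  38 930] [277.84193548 256.91612903]
top [316 267  12  12  94] [321.36170213 272.34042553]
top [225 277   6  19  44] [228.20454545 286.95454545]
side [256 175   7   9  34] [258.64705882 179.02941176]
side [312 201  30  27 336] [326.08630952 213.54761905]
side [288 210  39  36 576] [304.80034722 228.39409722]
side [268 214  17  11  86] [275.26744186 221.09302326]
side [ 376  227   24   63 1052] [389.52756654 262.13498099]
side [296 261  12  10  92] [301.60869565 265.44565217]
```

View pics/crop1.png

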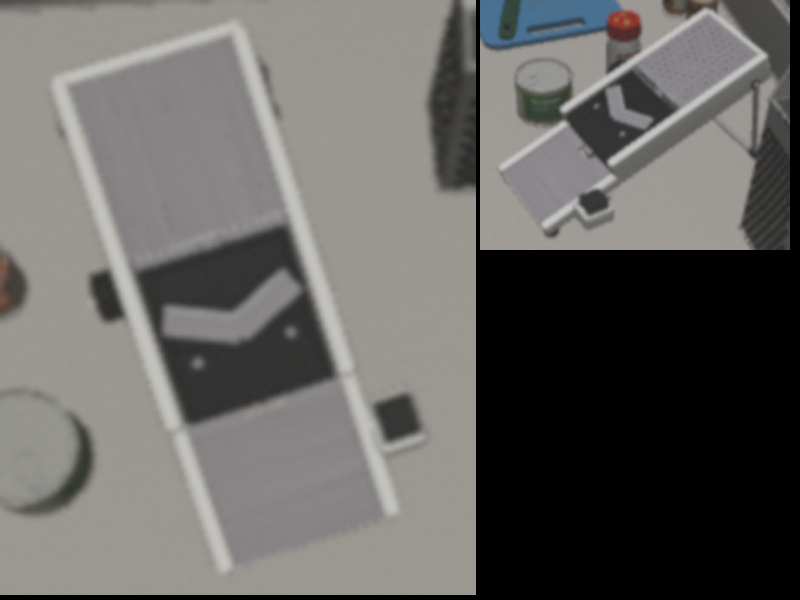

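The crop shows the rail corners, the cassette's front top edge and the key cap in both views. I'll triangulate these points.

```bash
cat > h.py <<'E'
import numpy as np
from scipy.spatial.transform import Rotation as R
from workcell import manip,cams
def ray(n,u,v,p=None):
    p=p or cams.camera_params(n)
    x,y=(u-p['cx'])/p['fx'],(v-p['cy'])/p['fy']
    if n=='wrist':
        r=np.hypot(x,y); s=np.sin(r)/max(r,1e-9); d=np.array([x*s,-y*s,-np.cos(r)])
    else: d=np.array([x,-y,-1.])
    d=R.from_quat(p['rotation']).apply(d/np.linalg.norm(d)); return np.array(p['xyz']),d
def tri(*rs):
    A=sum(np.eye(3)-np.outer(d,d) for o,d in rs); b=sum((np.eye(3)-np.outer(d,d))@o for o,d in rs)
    x=np.linalg.solve(A,b); return x,max(np.linalg.norm((np.eye(3)-np.outer(d,d))@(x-o)) for o,d in rs)
def plane(r,z): o,d=r; return o+d*(z-o[2])/d[2]
E
python3 - <<'E'
from h import *
t=lambda x,y:(205+x/3.4-.35,150+y/3.4-.35); s=lambda x,y:(245+(x-480)/2-.25,165+y/2-.25)
P={'key':((321.4,272.3),(301.6,265.4)),
'lowL':(t(225,570),s(502,168)),'lowR':(t(392,515),s(548,228)),'hiL':(t(55,82),s(708,12)),'hiR':(t(240,25),s(766,57)),
'cfL':(t(185,425),s(567,112)),'cfR':(t(338,378),s(607,163)),'tin':((212,282),(276.5,203))}
Q={}
for k,(a,b) in P.items():
    x,e=tri(ray('top',*a),ray('side',*b)); Q[k]=x; print(k,x.round(4),'res',round(e,4))
for a,b in (('hiL','lowL'),('hiR','lowR')):
    d=Q[a]-Q[b]; print(a,np.linalg.norm(d),np.degrees(np.arctan2(d[1],d[0])),np.degrees(np.arctan2(d[2],np.hypot(*d[:2]))))
for a,b in (('lowL','lowR'),('hiL','hiR'),('cfL','cfR')):
    d=Q[a]-Q[b]; print(a,np.linalg.norm(d),np.degrees(np.arctan2(d[1],d[0]))-90)
key=plane(ray('top',*P['key'][0]),.0555);print('key@h',key, plane(ray('side',*P['key'][1]),.0555))
# predictions from key with yaw
for yaw in (16,17,18,19):
    r=R.from_euler('z',yaw,degrees=True); o=key-r.apply([-.106,-.077,.0555])
    print(yaw,'cfmidtop', (o+r.apply([-.074,0,.071])).round(4), 'origin',o.round(4), 'mid rails',sum(Q[k] for k in('lowL','lowR','hiL','hiR')).round(4)/4)
print((Q['cfL']+Q['cfR'])/2)
E
```

```text
key [ 0.5264 -0.1022  0.0485] res 0.0002
lowL [0.4417 0.0133 0.0189] res 0.0011
lowR [ 0.4716 -0.0953  0.0138] res 0.0028
hiL [0.7261 0.0901 0.145 ] res 0.0005
hiR [ 0.7553 -0.0224  0.1471] res 0.0
cfL [0.5271 0.0283 0.0751] res 0.0014
cfR [ 0.5507 -0.067   0.0693] res 0.0007
tin [0.5209 0.1306 0.0569] res 0.001
hiL 0.3204346825691794 15.115412496341158 23.170841281081547
hiR 0.32185738614926473 14.422361776118652 24.4701887628968
lowL 0.112763622317472 15.379481668951072
hiL 0.116214617471113 14.552217214132696
cfL 0.09832109970929251 13.90257104120711
key@h [ 0.5253123  -0.10212901  0.0555    ] [ 0.52439644 -0.10924441  0.0555    ]
16 cfmidtop [ 0.5348 -0.0193  0.071 ] origin [ 0.606   0.0011 -0.    ] mid rails [ 0.5987   -0.003575  0.0812  ]
17 cfmidtop [ 0.5334 -0.0191  0.071 ] origin [ 0.6042  0.0025 -0.    ] mid rails [ 0.5987   -0.003575  0.0812  ]
18 cfmidtop [ 0.532 -0.019  0.071] origin [ 0.6023  0.0039 -0.    ] mid rails [ 0.5987   -0.003575  0.0812  ]
19 cfmidtop [ 0.5305 -0.0189  0.071 ] origin [ 0.6005  0.0052 -0.    ] mid rails [ 0.5987   -0.003575  0.0812  ]
[ 0.53888156 -0.01938317  0.07219997]
```

Yaw comes out at about 15°, and the segment lengths and key height fit the text to within a few mm. The tool's yaw (15.25°) already lines up with the slicer, with tool +x towards the key side and tool +y downhill. I'll move above the place and check from near.

Call:
{"fn": "move_arm", "kwargs": {
  "moves": [
    [0,0,0,-0.03,-0.034,0,0.062],
    [0,0,0,-0.06,-0.068,0,0.062],
    [0,0,0,-0.09,-0.102,0,0.062],
    [0,0,0,-0.12,-0.136,0,0.062],
    [0,0,0,-0.15,-0.17,0,0.062],
    [0,0,0,-0.18,-0.205,0,0.062],
    [0,0,0,-0.21,-0.239,0,0.062],
    [0,0,0,-0.24,-0.273,0,0.062],
    [0,0,0,-0.27,-0.307,0,0.062],
    [0,0,0,-0.3,-0.341,0,0.062]
  ],
  "grip_force": 20
}}

```text
clock: 1.15
position: [0.415, -0.2223, 0.2314]
ee_rot: [0.795, -0.607, 0.0, 0.0]
ft_force: [0.5, -0.7, 0.7]
grip_width: 0.726
```

Call:
{"fn": "move_arm", "kwargs": {
  "moves": [
    [0,0,0,-0.03,-0.034,0,0.062],
    [0,0,0,-0.06,-0.068,0.01,0.062],
    [0,0,0,-0.09,-0.102,0.03,0.062],
    [0,0,0,-0.11,-0.125,0.05,0.062],
    [0,0,0,-0.125,-0.142,0.07,0.062],
    [0,0,0,-0.125,-0.142,0.09,0.062],
    [0,0,0,-0.125,-0.142,0.09,0.062],
    [0,0,0,-0.125,-0.142,0.09,0.062],
    [0,0,0,-0.125,-0.142,0.09,0.062]
  ]
}}

```text
clock: 2.05
position: [0.519, -0.0668, 0.1425]
ee_rot: [0.794, -0.608, 0.001, -0.0]
ft_force: [0.2, -0.2, -0.0]
grip_width: 0.726
```

```bash
python3 - <<'E'
from h import *
import cv2,pickle
o=manip.get_obs(); p=cams.camera_params('wrist'); im=cams.camera('wrist'); cv2.imwrite('pics/w1.png',im[:,:,::-1]); pickle.dump(p,open('w1.pkl','wb'))
print(o['clock'],o['position'],R.from_quat(o['ee_rot']).as_matrix().round(3),o['ft_force'],o['grip_width'],p['xyz'])
E
```

```text
2.05 [ 0.51900466 -0.06683175  0.14249666] [[ 0.262 -0.965  0.001]
 [-0.965 -0.262 -0.001]
 [ 0.001 -0.001 -1.   ]] [ 0.24377718 -0.18253422 -0.00391122] 0.7260398608350086 [ 0.59375824 -0.046487    0.28561718]
```

View pics/w1.png

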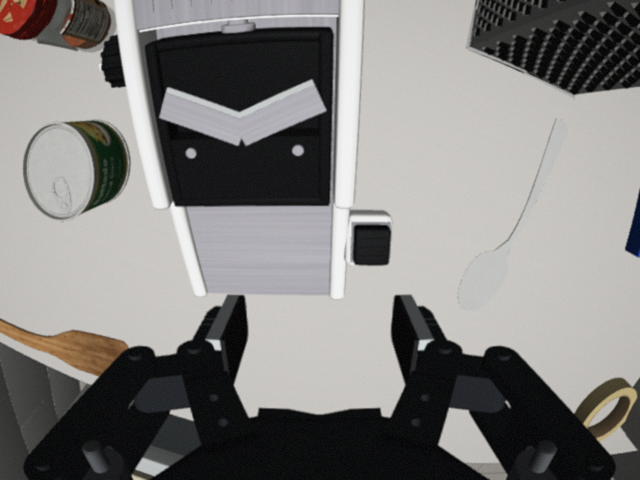

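The wrist view shows the key cap at columns 354–391 and rows 225–265, the cassette's front top edge from (173,206) to (330,206), and the channel end at (205,295)–(332,298). The fingers are at about columns 235 and 405.

```bash
python3 - <<'E'
from h import *
import cv2,pickle
p=pickle.load(open('w1.pkl','rb')); im=cv2.imread('pics/w1.png'); g=im.max(2)
print(g[200:275:2,372]); print(g[245,340:400])
m=(g[205:275,335:400]<60).astype(np.uint8); k,l,s,c=cv2.connectedComponentsWithStats(m)
for i in range(1,k): 
  if s[i,4]>100: print(s[i]+[335,205,0,0,0],c[i]+[335,205])
print('cass col250',g[190:215,250])
W=lambda u,v:ray('wrist',u,v,p)
for uv in ((355,225),(390,225),(355,265),(391,265),(372.5,245)): print(uv,plane(W(*uv),.0555).round(4))
L=plane(W(174,206),.0715);Rr=plane(W(330,206),.0715);print('cf',L,Rr,np.linalg.norm(L-Rr),(L+Rr)/2,np.degrees(np.arctan2(*(L-Rr)[1::-1]))-90)
pt={'key':((372.5,245),(321.4,272.3)),'cfL':((174,206),(259.05,274.65)),'cfR':((330,206),(304.05,260.8))}
for k,(a,b) in pt.items(): print(k,tri(W(*a),ray('top',*b)))
q=R.from_euler('z',14.9,degrees=True); 
for a,b in (((205,295),(.0)),((332,298),0)): print('end',plane(W(*a),.0165).round(4))
E
```

```text
[201 208 204 205 201 131 109 140 215 237 239 162  97   6  11  23  39  35
  37  31  32  33  34  31  32  30  34  28  30  29  31  29  44 186 205 206
 203 204]
[242 243 242 241 228 189 200 229 233 233 197 158 131  80  29  19  20  30
  35  34  34  38  35  30  34  37  34  36  34  34  30  39  34  36  34  33
  32  33  33  31  32  41  31  34  31  32  35  31  27  56 133 190 206 203
 204 202 204 203 204 200]
[ 353  225   37   40 1387] [371.111031   244.18673396]
cass col250 [ 18  26  22  25  26  23  23  23  27  29  27  30  28  24  30  77 142 174
 180 175 180 182 183 177 177]
(355, 225) [ 0.5373 -0.0859  0.0555]
(390, 225) [ 0.5434 -0.1081  0.0555]
(355, 265) [ 0.5107 -0.094   0.0555]
(391, 265) [ 0.5169 -0.1177  0.0555]
(372.5, 245) [ 0.5273 -0.1011  0.0555]
cf [0.52438356 0.02795523 0.0715    ] [ 0.54853392 -0.06552998  0.0715    ] 0.09655425651506087 [ 0.53645874 -0.01878738  0.0715    ] 14.484741377324482
key (array([ 0.52604114, -0.10212592,  0.05120642]), np.float64(5.9800387796899515e-05))
cfL (array([0.52550421, 0.02777087, 0.07417143]), np.float64(0.0007706597501602289))
cfR (array([ 0.54903719, -0.06621953,  0.07285384]), np.float64(0.0008382196084196405))
end [0.4378 0.0098 0.0165]
end [ 0.4642 -0.0925  0.0165]
```

The measured key and cassette-front positions differ by 31.7 mm along and 77.5 mm across (text: 32 and 77). That is consistent, so I'll correct by −3 mm in tool x and descend to just above the key.

Call:
{"fn": "move_arm", "kwargs": {
  "moves": [
    [0,0,0,-0.003,0,0.02,0.062],
    [0,0,0,-0.003,0,0.045,0.062],
    [0,0,0,-0.003,0,0.065,0.062],
    [0,0,0,-0.003,0,0.078,0.062],
    [0,0,0,-0.003,0,0.078,0.062],
    [0,0,0,-0.003,0,0.078,0.062]
  ]
}}

```text
clock: 2.7
position: [0.5184, -0.0634, 0.0642]
ee_rot: [0.794, -0.607, 0.0, -0.0]
ft_force: [-0.9, 0.8, 0.5]
grip_width: 0.73
```

```bash
python3 - <<'E'
from h import *
import cv2
o=manip.get_obs(); w=cams.camera('wrist'); s=cams.camera('side'); t=cams.camera('top')
print(o['clock'],o['position'],o['ft_force'],o['grip_width'])
c=np.zeros((600,800,3),np.uint8)
a=cv2.resize(w[150:410,150:450],None,fx=1.6,fy=1.6); c[:a.shape[0],:a.shape[1]]=a
b=cv2.resize(s[180:300,245:350],None,fx=3,fy=3); c[:b.shape[0],485:485+b.shape[1]]=b
b=cv2.resize(t[225:310,240:345],None,fx=2.7,fy=2.7); c[365:365+b.shape[0],485:485+b.shape[1]]=b
cv2.imwrite('pics/c2.png',c[:,:,::-1])
E
```

```text
2.7 [ 0.5183815  -0.06340159  0.06423418] [-0.94480825  0.81095257  0.47825256] 0.7302788460341737
```

View pics/c2.png

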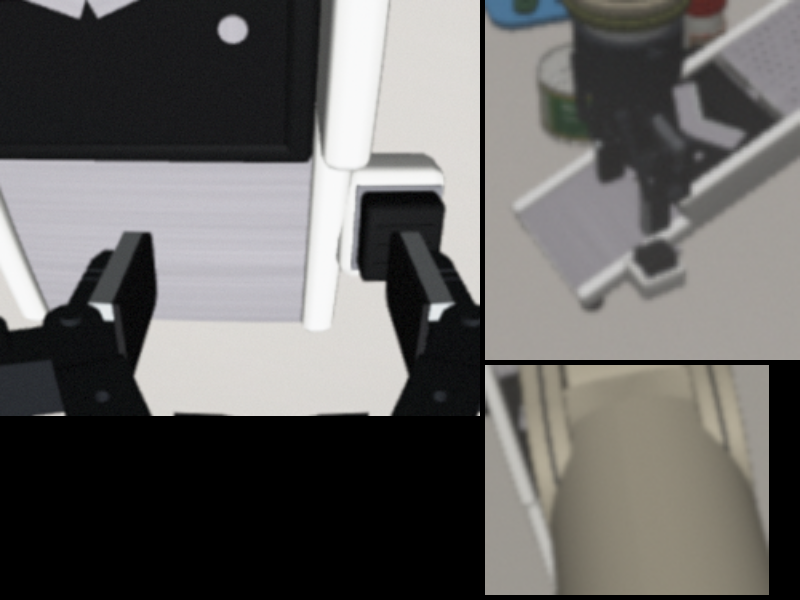

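The fingers straddle as planned: the right one is over the key and the left one over the channel. I'll work out the tip position from the pad corners, using the known 62 mm opening.

```bash
python3 - <<'E'
from h import *
L=ray('wrist',150+152/1.6,150+234/1.6);Rr=ray('wrist',150+391/1.6,150+234/1.6)
ex=np.array([.967,.2545,0]);ey=np.array([-.2545,.967,0]);key=np.array([.5255,-.102,0])
for z in (.062,.067,.07,.072,.075,.08):
    a,b=plane(L,z),plane(Rr,z); print(z,'sep',np.linalg.norm(a-b).round(4),'rel key L',((a-key)@ex).round(4),((a-key)@ey).round(4),'R',((b-key)@ex).round(4),((b-key)@ey).round(4))
t=manip.get_obs()['position']-key; print(t@ex,t@ey)
E
```

```text
0.062 sep 0.0662 rel key L 0.0068 0.072 R 0.0072 0.0058
0.067 sep 0.0639 rel key L 0.0093 0.0709 R 0.0097 0.007
0.07 sep 0.0626 rel key L 0.0108 0.0703 R 0.0112 0.0077
0.072 sep 0.0616 rel key L 0.0118 0.0698 R 0.0122 0.0082
0.075 sep 0.0603 rel key L 0.0133 0.0692 R 0.0137 0.0089
0.08 sep 0.058 rel key L 0.0159 0.068 R 0.0163 0.01
0.003146115068369157 0.03909432761026546
```

Call:
{"fn": "move_arm", "kwargs": {
  "moves": [
    [0,0,0,0,0,0.008,0.062],
    [0,0,0,0,0,0.014,0.062],
    [0,0,0,0,0,0.016,0.062],
    [0,0,0,0,0,0.018,0.062],
    [0,0,0,0,0,0.018,0.062]
  ]
}}

```text
clock: 3.35
position: [0.5176, -0.0634, 0.0451]
ee_rot: [0.795, -0.607, -0.0, 0.0]
ft_force: [-1.3, -1.1, 2.2]
grip_width: 0.727
```

Call:
{"fn": "move_arm", "kwargs": {
  "moves": [
    [0,0,0,0,0,0.001,0.062],
    [0,0,0,0,0,0.002,0.062],
    [0,0,0,0,0,0.002,0.062],
    [0,0,0,0,0,0.002,0.062]
  ]
}}

```text
clock: 3.75
position: [0.5177, -0.0634, 0.0435]
ee_rot: [0.795, -0.607, 0.0, 0.0]
ft_force: [-3.4, -0.6, 4.3]
grip_width: 0.729
```

The z force is 4.3 N and there is −3.4 N in x (downhill), which suggests the cassette has been released onto the finger. I'll look.

```bash
python3 - <<'E'
from h import *
import cv2,pickle
p=cams.camera_params('wrist');pickle.dump(p,open('w3.pkl','wb'))
w=cams.camera('wrist'); s=cams.camera('side'); o=manip.get_obs()
print(o['clock'],o['position'],o['ft_force'])
a=cv2.resize(w[60:410,150:450],None,fx=1.6,fy=1.6); c=np.zeros((600,800,3),np.uint8); c[:560,:480]=a
b=cv2.resize(s[180:300,245:350],None,fx=3,fy=3); c[:b.shape[0],485:485+b.shape[1]]=b
cv2.imwrite('pics/c3.png',c[:,:,::-1])
E
```

```text
3.85 [ 0.51767936 -0.06339511  0.04348107] [-1.91687834 -0.9137443   5.30630285]
```

View pics/c3.png

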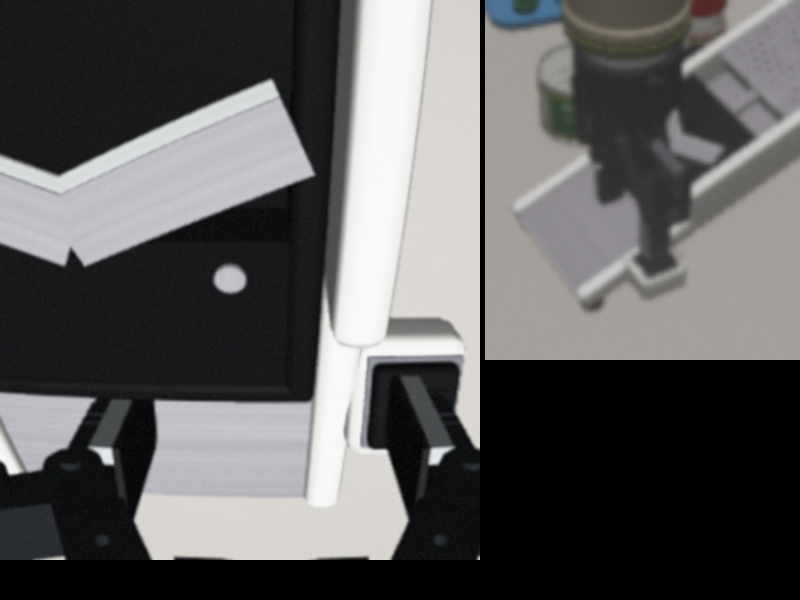

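The cassette is released and resting on the left finger, with the gap behind it open. I'll do a final numeric check of its travel and force steadiness.

```bash
python3 - <<'E'
from h import *
ex=np.array([.967,.2545,0]);ey=np.array([-.2545,.967,0]);cf=np.array([.5365,-.019,.0715])
r=ray('wrist',150+310/1.6,60+398/1.6)
for z in (.062,.064,.066): a=plane(r,z); print(z,((cf-a)@ex).round(4),((a-cf)@ey).round(4))
for i in range(6):
    cams.camera('wrist'); o=manip.get_obs(); f=o['ft_force']; print(o['clock'],'downhill',round(-f@ex,2),'lat',round(f@ey,2),'z',round(f[2],2),o['position'].round(4))
E
```

```text
0.062 0.02 -0.0474
0.064 0.0189 -0.0472
0.066 0.0178 -0.0471
3.9 downhill 3.07 lat 0.32 z 5.57 [ 0.5177 -0.0634  0.0434]
3.95 downhill 2.43 lat 0.15 z 5.98 [ 0.5177 -0.0634  0.0435]
4.0 downhill 2.93 lat -1.01 z 5.12 [ 0.5176 -0.0634  0.0434]
4.05 downhill 2.67 lat -0.87 z 4.28 [ 0.5177 -0.0634  0.0435]
4.1 downhill 1.63 lat -0.87 z 4.34 [ 0.5177 -0.0634  0.0434]
4.15 downhill 3.11 lat -0.56 z 5.05 [ 0.5177 -0.0634  0.0434]
```

The cassette has moved about 19–20 mm and is held steadily at about 2.6 N, so I'm handing in.

```bash
python3 -c "
from workcell import manip
print(manip.hand_in())"
```

```text
the job is handed in; nothing more can be done
None
```

The cassette is out of its seat and stopped against the finger in the channel, and I handed the job in at about 4.2 s with the arm still holding it there. I pressed the release key with one finger while the other waited about 20 mm below the cassette.

**Last checks:**
- **Travel:** the cassette had come about 18–20 mm out, against the allowed 5–40 mm.
- **Holding force:** the wrist read 1.6–3.1 N downhill (noisy) over the last 0.25 s, with about 5 N upward from the key. The TCP did not move beyond 0.1 mm.
- **Position:** by eye in the wrist view, the cassette lay straight in the channel and was not tipped. I did not measure its tilt or speed.
- **Things around the slicer:** the arm stayed clear of the tin, jar, grater and spoon, though I did not measure their positions again at the end.

**One disagreement:** two views placed the key top at 48–51 mm above the table, against the 55.5 mm given. I used the given height, and the fingers met the key where that predicted.

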